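# Load the soak spindle and hold the chiller lid at its mark

### The arm

A 6-joint arm with a two-finger parallel gripper is mounted at the origin on the work surface. World frame = base frame: x ahead of the robot, y to its left, z up, the work surface at z = 0. Lengths are in m, angles in rad, forces in N, time in s.
With the tool pointing down it reaches from about 0.375 to 0.975 m from the base axis. Payload 3.8 kg.
Tool frame: the origin (TCP) lies where the fingers leave the gripper's body, on its centre line; the fingertips stand 73 mm ahead of it and the grasp point (between the pads) lies 54 mm ahead of it; z points along the fingers, y is the line along which they close (so a half turn about z gives the same grasp; the last joint's range is limited). The gripper opens to 85 mm and grips with 20 to 120 N. Pads are 22 mm wide; open, the fingers measure 114 mm over their backs; the gripper's body (76 mm by 85 mm) begins 54 mm behind the grasp point. The pads swing forward as they close: fully open they stand 13 mm farther back than shut.
Start: joints at [-1.311, 0.264, 1.604, -0, 1.274, -0.037], TCP at [0.197, -0.645, 0.304] pointing down, gripper open.
Joint ranges: [-2.63, 2.63], [-0.94, 2.18], [0.31, 2.57], [-1.31, 4.45], [0, 2.66], [-2.55, 2.55]. Speed limits (rad/s): [2.57, 2.57, 3.14, 3.14, 3.14, 3.14].

### API

Orientations are given as a rotation vector (axis times angle).
In Python, from workcell import read_state, viewer, bot gives the robot as it stands.
- The arm moves only by the tool jog_arm, never from a script. Its argument "increments" is a list that holds one entry, the list of rows, each a list of 7 numbers: the shift along the tool's x, y, z in units of 30 mm (1.0 is 30 mm), then the turn, a rotation vector about the tool's x, y, z in units of 6 degrees (1.0 is 6 degrees), then the opening, from -1 (shut) to 1 (fully open). A call has exactly 5 rows; each row shifts and turns the commanded pose from where the row before left it, along the tool's axes as they then stand; what a row does not reach is not made up. A row lasts 1/12 s, in which the tool goes at most 41.7 mm and 7.16 degrees, less where a joint would pass 70% of its speed; a pose out of reach is approached as far as the arm can. A call is refused whole if a number of a shift passes 1 or a number of a turn 1, either way. A call with a gripper value outside its range is refused whole. The fingers move at their own pace and stop on an object; "force" is the grip in N (left out, the last holds). Time passes only in rows, so rows that do not move let the fingers close, or fill a call up. It gives the time, the measured TCP pose, the force, the opening and the grip force at its end, in the units of the state.
- read_state(): the state, without advancing time (a new reading comes with each control period).
- viewer.read_camera(name): name is "side" or "top"; returns (picture, depth): 420x560x3 uint8, blue, green, red; 420x560 float32, m along the optical axis (not along the pixel's ray), 0 where there is no reading.
- viewer.camera_params(name): a dict with "fx", "fy", "cx", "cy" (pixels), "R" (3x3) and "t" (3): a world point X has camera coordinates R X + t. Camera axes: x right, y down, z forward; pixel columns grow to the right and rows downward; lengths in m; the calibration is good to about 2 mm. A picture is of the moment at which its call begins. camera_params takes no time and is no camera call.
- bot.finish_job(): hands the job in; it is judged then, once.
The state is a dict: "time": time; "q": joint angles; "joint_vel": joint speeds; "joint_torque": joint torques, N m; "tool_pos": TCP position; "tcp_rot": TCP orientation; "wrist_force": force on the tool from outside, world axes, zero at the start; "torque": the same for the moment, N m; "width": opening from 0.0 (shut) to 1.0 (fully open); "grip_force": force on a finger pad.
Only numpy, scipy, OpenCV 4.12 (cv2) and the standard library are available. Lean on these libraries where they do the work, as an engineer would, in place of code of your own. Each camera call takes 0.05 s, during which the arm holds its last target. There are 200 camera calls.

### The job

Get the cold soak ready: lower the dark steel bushing and then the brass one on top of it down the spindle's post until each sits fully home, without dropping them. Then lift the small bench chiller's sprung lid until the red pointer on its side is level with the orange index clip, never opening it clearly wider than that, and finish while still holding the lid steady there, so that I can lower the spindle in. Leave the spindle, the index clip and everything else on the bench where they are.

Things in the scene. Friction and masses are not known exactly. Their poses are not given: they have to be found in the camera images.
- steel_bushing: dark grey steel bushing (thick ring), 50 mm outside diameter, 21 mm bore, 25 mm high, about 0.3 kg, lying flat; origin: centre of its underside, z along its bore
- brass_bushing: brass bushing, 44 mm outside diameter, 21 mm bore, 25 mm high, about 0.25 kg, lying flat; origin: centre of its underside, z along its bore
- spindle: bright stainless-steel soak spindle standing loose on the bench, about 0.6 kg: a round foot 90 mm across and 10 mm thick with an upright post in its middle, 17 mm in diameter, straight up to 66 mm above the bench and tapering to an 8 mm tip at 76 mm. Origin: centre of the foot's underside, z up the post. The steel bushing home has its underside 10 mm above the origin (on the foot), the brass one 35 mm (on the steel one)
- chiller: white bench chilling chamber, fixed, 280 mm deep (x), 260 mm wide (y), 150 mm high, sloping control panel at its front, which faces -x. Origin: centre of its underside. The lid lies on its top. An aluminium quadrant (a 4 mm plate arc of 121 to 135 mm radius about the hinge line, 128 mm off the middle on the -y side) stands up to 130 mm above its top
- chiller_lid (a joint): angle of the chiller's lid in rad: 0 shut, grows as the front edge rises (stop at 1.15). The lid is a white slab 191 mm deep, 220 mm wide, 25 mm thick, its top 27 mm above the chamber's top; about 0.45 kg. A spring hinge closes it: the spring gives 0.3 N m when shut and 0.6 N m more per rad, so the handle needs about 4 to 15 N; it falls shut when let go
- lid_hinge (a point): point on the lid's hinge line, in the middle of its width, at the rear, 156 mm above the bench; x, y, z are the lid's axes: x runs from the handle's side back to the hinge, y along the hinge line, z out of the lid's top. Opening turns the lid about +y
- lid_handle (a point): middle of the round bar of the black bow handle on the lid's top near its front edge: a bar 12 mm thick running 104 mm along y between two end posts, its centre 40 mm above the top of the lid (34 mm free under the bar); in the lid's axes it lies 175 mm before (-x) and 61 mm above (z) the hinge line. Moves with the lid
- lid_pointer (a point): tip of the flat red pointer on the lid's -y side edge, 120 mm before the hinge line; moves with the lid, axes those of the lid
- index_clip (a joint): angle in rad, about the same hinge line and with the same zero as the lid, at which the orange index clip sits on the quadrant: the angle to which the lid is to be opened
- index_line (a point): mark on the inner face of the orange index clip (26 x 12 x 8 mm, with a thumb screw; held by friction), 120 mm from the hinge line, where the pointer's tip comes to lie; axes: as those of a lid opened to that angle
- spare_collar: spare white plastic collar, 60 mm across, 34 mm bore, 14 mm high, lying flat; not needed; origin: centre of its underside
- sample_jar: small clear jar with a blue cap, 54 mm across, 65 mm high; not needed; origin: centre of its underside
- beaker: open glass beaker, 70 mm across, 95 mm high; not needed; origin: centre of its underside
- amber_bottle: amber reagent bottle, 72 mm across, 150 mm high; not needed; origin: centre of its underside
- marker: blue marker pen lying on the bench, 130 mm long, 14 mm thick along its x; not needed; origin: its underside at mid-length
- tongs: steel crucible tongs lying on the bench along their x, about 300 mm long, 60 mm wide, 12 mm high; not needed; origin: under their pivot
Not all that is in view belongs to the job. Of the things like the steel_bushing, leave any that is green; of the rest the larger one is meant.

How it is judged:
On the way, in this order (a step that is already met when the one before it is completed fails the run):
1. the steel bushing sits home on the spindle's foot, let go, with the brass one not yet on (horizontal distance between steel_bushing and spindle below 0.004 m and z of steel_bushing in the frame of spindle between 0.006 and 0.013 m and angle between steel_bushing's own z axis and vertical below 0.1 rad and contact force between steel_bushing and the fingers below 0.1 N and horizontal distance between brass_bushing and spindle above 0.03 m), for 0.2 s.
2. the brass bushing sits home on the steel one, let go (horizontal distance between each of steel_bushing, brass_bushing and spindle below 0.004 m and z of steel_bushing in the frame of spindle between 0.006 and 0.013 m and angle between each of steel_bushing, brass_bushing's own z axis and vertical below 0.1 rad and z of brass_bushing in the frame of spindle between 0.031 and 0.038 m and contact force between brass_bushing and the fingers below 0.1 N), for 0.2 s.
3. the lid is held with its pointer at the index clip (angle between the x axis of lid_pointer and the x axis of index_line, either way round below 0.075 rad and contact force between chiller_lid and the fingers above 2 N), for 0.3 s.
At the end, for the whole second after the job is handed in: Both bushings sit home on the upright spindle (within 4 mm of its axis, 3 mm of full depth, steel below brass), the spindle within 30 mm of its place; the robot's fingers carry the lid (over 2 N), still, within 0.075 rad (4 degrees) of the index clip (all of step 3 and horizontal distance between each of steel_bushing, brass_bushing and spindle below 0.004 m and z of steel_bushing in the frame of spindle between 0.006 and 0.013 m and angle between each of steel_bushing, brass_bushing's own z axis and vertical below 0.1 rad and z of brass_bushing in the frame of spindle between 0.031 and 0.038 m and angular speed of chiller_lid below 0.1 rad/s and angle between spindle's own z axis and vertical below 0.05 rad and distance of spindle from where it was at the start of the episode below 0.03 m); the arm keeps its last pose, push and grip.
It fails at once if the lid is opened clearly past the index clip (pointer more than 24 mm, about 11 degrees, above it) (z of lid_pointer in the frame of index_line above 0.024 m).
It fails at once if a bushing is dropped down the post (faster than 0.55 m/s) ((horizontal distance between steel_bushing and spindle below 0.008 m and linear speed of steel_bushing above 0.55 m/s) or (horizontal distance between brass_bushing and spindle below 0.008 m and linear speed of brass_bushing above 0.55 m/s)).
It fails at once if the spindle is pushed more than 40 mm or tipped (distance of spindle from where it was at the start of the episode above 0.04 m or angle between spindle's own z axis and vertical above 0.25 rad).
It fails at once if the index clip is shifted more than 8 mm (distance of index_line from where it was at the start of the episode above 0.008 m).
It fails at once if another thing on the bench is moved more than 25 mm (distance of any of spare_collar, sample_jar, beaker, amber_bottle, marker, tongs from where it was at the start of the episode above 0.025 m).
It also fails if it takes over 72 s, if anything falls off the work surface, if the arm or the gripper's body presses on something with over 40 N, if the wrist force passes 120 N, or if a joint passes its speed limit or range.

## Working session

There is one attempt and no reset: what is moved stays moved. The work goes in short steps, Python scripts to look and compute and a tool call to move; the robot and the scene stay as the last step left them, time stands still between calls to the robot, and variables do not carry over. Pictures are saved under pics/ and viewed, at most 10 in all, crops included, and the job is handed in when it is done.

Besides the shell and the picture viewer there is one more tool, called after ">>>" as name(argument=value, ...), one argument or row to a line, values as JSON. jog_arm: Moves the arm, as the interface text tells. Its arguments: {"type":"object","properties":{"increments":{"type":"array","items":{"type":"array","items":{"type":"array","items":{"type":"number"}}}},"force":{"type":"number"}},"required":["increments"]}

```bash
ls; mkdir -p pics; python3 - <<'E'
from workcell import read_state, viewer, bot
import cv2, numpy as np
s=read_state(); print({k:np.round(v,3).tolist() for k,v in s.items()})
for n in ("side","top"):
    p,d=viewer.read_camera(n); c=viewer.camera_params(n)
    cv2.imwrite(f"pics/{n}0.png",p); np.savez(f"{n}0.npz",p=p,d=d,**c)
    print(n,{k:np.round(v,3).tolist() for k,v in c.items()})
E
```

```text
pics
{'time': 0.0, 'q': [-1.311, 0.265, 1.605, 0.0, 1.274, -0.037], 'joint_vel': [0.0, -0.0, -0.001, -0.0, -0.001, 0.0], 'joint_torque': [-0.002, -51.511, -36.732, 0.0, 0.013, 0.0], 'tool_pos': [0.197, -0.645, 0.303], 'tcp_rot': [-3.105, -0.464, 0.0], 'wrist_force': [0.51, -0.169, 0.741], 'torque': [-0.043, -0.011, -0.031], 'grip_force': 0.0, 'width': 0.996}
side {'fx': 511.486, 'fy': 511.486, 'cx': 280.626, 'cy': 208.259, 'R': [[0.932, -0.362, -0.021], [-0.2, -0.467, -0.861], [0.302, 0.807, -0.508]], 't': [-0.568, 0.19, 1.21]}
top {'fx': 530.223, 'fy': 530.223, 'cx': 267.546, 'cy': 207.417, 'R': [[-0.051, -0.999, 0.001], [-0.979, 0.049, -0.199], [0.199, -0.012, -0.98]], 't': [-0.101, 0.585, 1.431]}
```

View pics/side0.png

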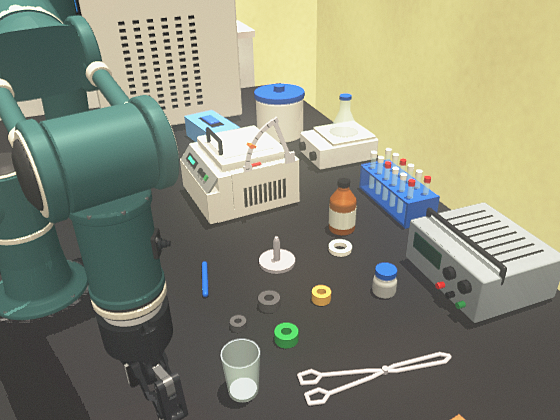

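View pics/top0.png

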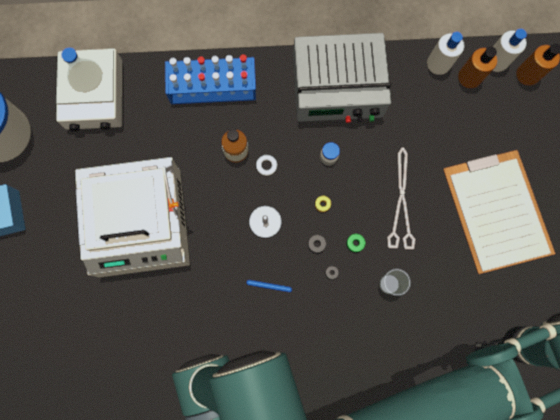

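The top view shows the steel bushing at (317,243), the brass one at (323,203) and the spindle at (265,221). The smaller grey ring is at (332,272) and the green one at (356,243). The chiller is around (130,215), with the orange clip near (172,206). In the side view the clip is near (252,146) and the red pointer near (257,165).

```bash
cat > h.py <<'E'
import numpy as np, cv2
from scipy.optimize import least_squares
def cloud(z):
    p,d=z['p'],z['d']; v,u=np.mgrid[:d.shape[0],:d.shape[1]]
    C=np.stack([(u-z['cx'])/z['fx']*d,(v-z['cy'])/z['fy']*d,d],-1)
    W=(C-z['t'])@z['R']; W[d<=0]=np.nan
    return W
def snap(n):
    from workcell import viewer
    p,d=viewer.read_camera(n); return dict(p=p,d=d,**viewer.camera_params(n))
def proj(z,X):
    c=z['R']@np.asarray(X)+z['t']; return z['fx']*c[0]/c[2]+z['cx'], z['fy']*c[1]/c[2]+z['cy']
def box(z,W,u,v,r,zlo,zhi):
    w=W[v-r:v+r+1,u-r:u+r+1].reshape(-1,3); return w[(w[:,2]>zlo)&(w[:,2]<zhi)]
def encl(w):
    (x,y),r=cv2.minEnclosingCircle(w[:,:2].astype(np.float32)); return np.round([x,y,r,np.median(w[:,2])],4), len(w)
E
python3 - <<'E'
from h import *
for n,P in (("top",dict(steel=(317,243),brass=(323,203),small=(332,272),spin=(265,221))),("side",dict(steel=(269,301),brass=(321,295),small=(238,323),spin=(277,258)))):
    z=np.load(n+"0.npz"); W=cloud(z)
    for k,(u,v) in P.items():
        if k=='spin':
            print(n,k,'foot',encl(box(z,W,u,v,22,.006,.016)),'post',encl(box(z,W,u,v,25,.03,.06)), 'max', np.nanmax(W[v-25:v+25,u-20:u+20,2]))
        else: print(n,k,encl(box(z,W,u,v,16,.019,.032)))
    hsv=cv2.cvtColor(z['p'],cv2.COLOR_BGR2HSV)
    # chiller area colours
    R=(slice(140,290),slice(60,200)) if n=="top" else (slice(110,220),slice(170,310))
    for nm,lo,hi in (("red",(0,150,90),(5,255,255)),("red2",(174,150,90),(180,255,255)),("orange",(6,150,90),(18,255,255))):
        m=cv2.inRange(hsv[R],lo,hi)>0; w=W[R][m]; vv,uu=np.nonzero(m)
        if len(w): print(n,nm,len(w),'px',(uu.mean()+R[1].start).round(1),(vv.mean()+R[0].start).round(1),np.nanmedian(w,0).round(4),np.nanmin(w,0).round(3),np.nanmax(w,0).round(3))
    w=W[R].reshape(-1,3)
    for lo,hi in ((.172,.182),(.205,.235)):
        a=w[(w[:,2]>lo)&(w[:,2]<hi)]
        if len(a): print(n,lo,len(a),np.round(cv2.minAreaRect(a[:,:2].astype(np.float32)*1000)[0:2],1),cv2.minAreaRect(a[:,:2].astype(np.float32)*1000)[2],a.mean(0).round(3))
z=np.load("side0.npz")['p']; cv2.imwrite("pics/side0c.png",cv2.resize(z[105:225,170:310],None,fx=5,fy=5,interpolation=cv2.INTER_CUBIC))
E
```

```text
top steel (array([ 0.4758, -0.2647,  0.0251,  0.0243]), 189)
top brass (array([ 0.5914, -0.29  ,  0.022 ,  0.0243]), 133)
top small (array([ 0.3925, -0.3019,  0.0175,  0.0204]), 38)
top spin foot (array([ 0.5494, -0.1196,  0.0849,  0.0098]), 592) post (array([ 0.545 , -0.12  ,  0.0073,  0.0447]), 10) max 0.08148544034426006
top red 9 px 170.0 209.0 [0.5678 0.1256 0.1578] [0.565 0.123 0.156] [0.571 0.129 0.161]
top orange 43 px 172.7 204.3 [0.5641 0.1086 0.2267] [0.558 0.095 0.115] [0.593 0.131 0.233]
top 0.172 5324 [[581.8 230.7]
 [208.8 240.5]] 4.96410608291626 [0.575 0.24  0.177]
top 0.205 308 [[549.8 173.4]
 [ 93.4 247.9]] 45.37240982055664 [0.519 0.201 0.221]
side steel (array([ 0.4776, -0.2662,  0.0266,  0.0244]), 263)
side brass (array([ 0.5951, -0.2902,  0.0249,  0.0242]), 196)
side small (array([ 0.3952, -0.3037,  0.0166,  0.0195]), 23)
side spin foot (array([ 0.5518, -0.1213,  0.0475,  0.0097]), 577) post (array([ 0.5499, -0.1239,  0.0083,  0.0455]), 67) max 0.0791357221370469
side red 16 px 255.8 163.9 [0.5883 0.1253 0.1578] [0.577 0.117 0.155] [0.601 0.131 0.16 ]
side orange 23 px 250.9 145.3 [0.5671 0.1024 0.2272] [0.562 0.091 0.216] [0.584 0.113 0.23 ]
side 0.172 1754 [[581.5 227.3]
 [206.9 246.7]] 6.815968990325928 [0.573 0.221 0.177]
side 0.205 238 [[551.8 171.1]
 [ 96.3 247.7]] 45.31178283691406 [0.557 0.162 0.22 ]
```

View pics/side0c.png

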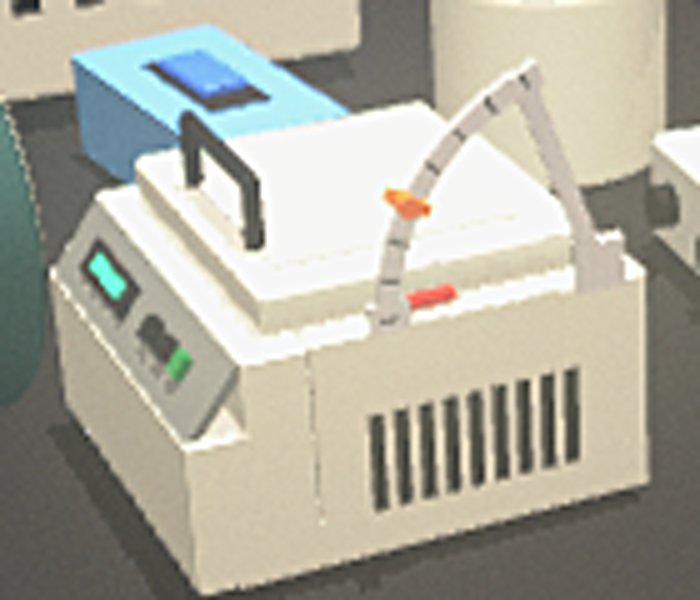

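The crop shows the orange clip at crop (407,203), which is the lit arc about a third of the way up. The red pointer sits at crop (430,297), with the lid shut. Next I refine the positions by intersecting rays with known planes, and fit the chiller's yaw and hinge.

```bash
cat >> h.py <<'E'
def ray2plane(z,uv,h):
    uv=np.asarray(uv,float); d=np.c_[(uv[:,0]-z['cx'])/z['fx'],(uv[:,1]-z['cy'])/z['fy'],np.ones(len(uv))]@z['R']
    o=-z['R'].T@z['t']; return o+d*((h-o[2])/d[:,2])[:,None]
def circ(P,r):
    f=lambda c:np.hypot(P[:,0]-c[0],P[:,1]-c[1])-r
    s=least_squares(f,P[:,:2].mean(0),loss='soft_l1',f_scale=.001); return s.x.round(4),np.std(f(s.x)).round(4)
def disc(z,W,u,v,win,zlo,zhi,h,r):
    m=np.zeros(W.shape[:2],np.uint8); s=(slice(v-win,v+win+1),slice(u-win,u+win+1))
    m[s]=(W[s][...,2]>zlo)&(W[s][...,2]<zhi)
    c=max(cv2.findContours(m,cv2.RETR_EXTERNAL,cv2.CHAIN_APPROX_NONE)[0],key=cv2.contourArea)[:,0]
    P=ray2plane(z,c,h); a=circ(P,r-.001)
    return a
# world plan: straight line with yaw, tool down; prints tool-frame rows
def plan(p0,R0,p1,R1,n):
    from scipy.spatial.transform import Rotation as Ro
    R0,R1=Ro.from_rotvec(R0),Ro.from_rotvec(R1); w=(R0.inv()*R1).as_rotvec()
    rows=[]; 
    for i in range(n):
        R=R0*Ro.from_rotvec(w*i/n); rows.append(np.r_[R.inv().apply((np.array(p1)-p0)/n)/.03, w/n/np.deg2rad(6)].round(2).tolist())
    return rows
E
python3 - <<'E'
from h import *
for n,P in (("top",dict(steel=(317,243,16,.02,.03,.025,.025),brass=(323,203,14,.02,.03,.025,.022),spin=(265,221,19,.0065,.015,.01,.045))),("side",dict(steel=(269,301,18,.02,.03,.025,.025),brass=(321,295,14,.02,.03,.025,.022),spin=(277,258,25,.0065,.015,.01,.045)))):
    z=np.load(n+"0.npz"); W=cloud(z)
    for k,a in P.items(): print(n,k,*disc(z,W,*a))
    w=W[100:300,60:310].reshape(-1,3)
    g=z['p'].max(-1)[100:300,60:310].ravel()
    a=w[(w[:,2]>.205)&(w[:,2]<.235)&(g<90)&(w[:,0]<.58)&(w[:,0]>.4)&(w[:,1]>.1)]
    vx=cv2.fitLine(a[:,:2].astype(np.float32),cv2.DIST_HUBER,0,.01,.01).ravel(); print(n,'handle',len(a),vx.round(4),a.min(0).round(3),a.max(0).round(3),np.median(a,0).round(4))
    m=((W[...,2]>.168)&(W[...,2]<.186)&(W[...,0]>.44)&(W[...,0]<.72)&(W[...,1]>.09)&(W[...,1]<.37)).astype(np.uint8)
    m=cv2.morphologyEx(m,cv2.MORPH_OPEN,np.ones((5,5)))
    c=max(cv2.findContours(m,0,1)[0],key=cv2.contourArea)[:,0]; Q=ray2plane(z,c,.177)
    print(n,'lid',cv2.minAreaRect((Q[:,:2]*1000).astype(np.float32)))
from workcell import read_state
s=read_state()
for r in plan(s['tool_pos'],s['tcp_rot'],[.4755,-.265,.14],[2.2214,2.2214,0],15): print(r)
E
```

```text
top steel [ 0.4754 -0.2647] 0.0014
top brass [ 0.5911 -0.2903] 0.0017
top spin [ 0.5488 -0.1209] 0.0017
top handle 154 [ 0.0811 -0.9967  0.4972  0.2315] [0.488 0.177 0.205] [0.506 0.286 0.229] [0.4974 0.2321 0.2207]
top lid ((571.91015625, 239.13880920410156), (190.81002807617188, 219.4695281982422), 4.7232866287231445)
side steel [ 0.4774 -0.268 ] 0.0012
side brass [ 0.5921 -0.2939] 0.0013
side spin [ 0.55   -0.1243] 0.0126
side handle 22 [ 0.1236 -0.9923  0.5     0.2262] [0.491 0.173 0.205] [0.509 0.283 0.224] [0.4978 0.2128 0.219 ]
side lid ((536.079345703125, 240.45086669921875), (269.7216491699219, 163.99305725097656), 71.36399841308594)
[0.84, -0.63, 0.36, -0.0, -0.0, -0.81]
[0.89, -0.55, 0.36, -0.0, -0.0, -0.81]
[0.93, -0.48, 0.36, -0.0, -0.0, -0.81]
[0.97, -0.39, 0.36, -0.0, -0.0, -0.81]
[1.0, -0.31, 0.36, -0.0, -0.0, -0.81]
[1.02, -0.23, 0.36, -0.0, -0.0, -0.81]
[1.04, -0.14, 0.36, -0.0, -0.0, -0.81]
[1.05, -0.05, 0.36, -0.0, -0.0, -0.81]
[1.05, 0.04, 0.36, -0.0, -0.0, -0.81]
[1.04, 0.13, 0.36, -0.0, -0.0, -0.81]
[1.02, 0.22, 0.36, -0.0, -0.0, -0.81]
[1.0, 0.3, 0.36, -0.0, -0.0, -0.81]
[0.97, 0.39, 0.36, -0.0, -0.0, -0.81]
[0.94, 0.47, 0.36, -0.0, -0.0, -0.81]
[0.89, 0.54, 0.36, -0.0, -0.0, -0.81]
```

>>> jog_arm(
  increments=[
    [[0.84, -0.63, 0.36, 0, 0, -0.81, 1], [0.89, -0.55, 0.36, 0, 0, -0.81, 1], [0.93, -0.48, 0.36, 0, 0, -0.81, 1], [0.97, -0.39, 0.36, 0, 0, -0.81, 1], [1.0, -0.31, 0.36, 0, 0, -0.81, 1]],
  ],
  force=40,
)

```text
time: 0.52
tool_pos: [0.2907, -0.5174, 0.2488]
tcp_rot: [-2.937, -1.113, -0.0]
wrist_force: [1.0, -0.2, 0.2]
width: 1.0
grip_force: 0.0
```

>>> jog_arm(
  increments=[
    [[1.0, -0.23, 0.36, 0, 0, -0.81, 1], [1.0, -0.14, 0.36, 0, 0, -0.81, 1], [1.0, -0.05, 0.36, 0, 0, -0.81, 1], [1.0, 0.04, 0.36, 0, 0, -0.81, 1], [1.0, 0.13, 0.36, 0, 0, -0.81, 1]],
  ],
)

```text
time: 0.93
tool_pos: [0.38, -0.3951, 0.195]
tcp_rot: [-2.637, -1.707, 0.0]
wrist_force: [0.8, -0.4, -0.1]
width: 1.0
grip_force: 0.0
```

>>> jog_arm(
  increments=[
    [[1.0, 0.22, 0.36, 0, 0, -0.81, 1], [1.0, 0.3, 0.36, 0, 0, -0.81, 1], [0.97, 0.39, 0.36, 0, 0, -0.81, 1], [0.94, 0.47, 0.36, 0, 0, -0.81, 1], [0.89, 0.54, 0.36, 0, 0, -0.81, 1]],
  ],
)

```text
time: 1.35
tool_pos: [0.4728, -0.2694, 0.1411]
tcp_rot: [-2.218, -2.224, 0.0]
wrist_force: [0.6, 0.2, -0.2]
width: 0.998
grip_force: 0.0
```

>>> jog_arm(
  increments=[
    [[0.13, 0.12, 0.3, 0, 0, 0, 1], [0, 0, 0.6, 0, 0, 0, 1], [0, 0, 0.6, 0, 0, 0, 1], [0, 0, 0.4, 0, 0, 0, 1], [0, 0, 0.24, 0, 0, 0, 1]],
  ],
)

```text
time: 1.77
tool_pos: [0.4746, -0.2666, 0.0756]
tcp_rot: [-2.222, -2.217, 0.001]
wrist_force: [0.2, -0.2, 0.0]
width: 0.999
grip_force: 0.0
```

>>> jog_arm(
  increments=[
    [[0, 0, 0, 0, 0, 0, 0.1], [0, 0, 0, 0, 0, 0, -0.2], [0, 0, 0, 0, 0, 0, -0.5], [0, 0, 0, 0, 0, 0, -0.5], [0, 0, 0, 0, 0, 0, -0.5]],
  ],
)

```text
time: 2.18
tool_pos: [0.4768, -0.2679, 0.0791]
tcp_rot: [2.222, 2.217, 0.001]
wrist_force: [-0.6, -0.4, 2.9]
width: 0.559
grip_force: 42.2
```

>>> jog_arm(
  increments=[
    [[0, 0, 0, 0, 0, 0, -0.5], [0, 0, 0, 0, 0, 0, -0.5], [0, 0, -0.1, 0, 0, 0, -0.5], [0, 0, -0.2, 0, 0, 0, -0.5], [0, 0, -0.3, 0, 0, 0, -0.5]],
  ],
)

```text
time: 2.6
tool_pos: [0.4746, -0.2661, 0.0946]
tcp_rot: [-2.221, -2.217, 0.001]
wrist_force: [0.7, 0.6, -2.9]
width: 0.562
grip_force: 41.9
```

```bash
cat >> h.py <<'E'
E
python3 - <<'E'
from h import *
from workcell import read_state
s=read_state(); print(s['tool_pos'],s['width'],s['grip_force'],s['wrist_force'])
z=snap('side'); z2=snap('top'); a=z['p'][200:360,180:390]; b=z2['p'][150:310,220:430]
cv2.imwrite('pics/g1.png',cv2.resize(np.hstack([a,b]),(800,305),interpolation=cv2.INTER_CUBIC))
E
```

```text
[ 0.47459154 -0.26613198  0.09459555] 0.5623767398535856 41.91926959902048 [ 0.67164799  0.58544003 -2.94099663]
```

View pics/g1.png

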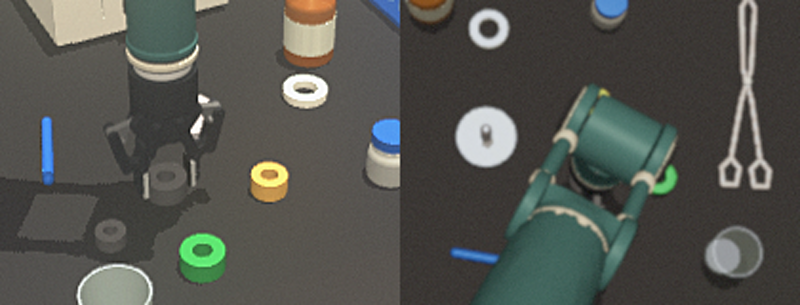

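The gripper holds the steel bushing, seen at (167,180) in the left crop. Next I lift it and carry it over the spindle.

>>> jog_arm(
  increments=[
    [[0, 0, -0.7, 0, 0, 0, -0.5], [0, 0, -0.7, 0, 0, 0, -0.5], [0.3, 0.15, -0.7, 0, 0, 0, -0.5], [0.6, 0.3, -0.5, 0, 0, 0, -0.5], [0.8, 0.4, 0, 0, 0, 0, -0.5]],
  ],
)

```text
time: 3.12
tool_pos: [0.5036, -0.2178, 0.1779]
tcp_rot: [2.221, 2.212, 0.003]
wrist_force: [1.3, -1.1, -2.5]
width: 0.56
grip_force: 42.9
```

>>> jog_arm(
  increments=[
    [[0.8, 0.4, 0, 0, 0, 0, -0.5], [0.8, 0.4, 0, 0, 0, 0, -0.5], [0.8, 0.4, 0, 0, 0, 0, -0.5], [0.5, 0.25, 0, 0, 0, 0, -0.5], [0.2, 0.15, 0, 0, 0, 0, -0.5]],
  ],
)

```text
time: 3.53
tool_pos: [0.5502, -0.1209, 0.1735]
tcp_rot: [-2.22, -2.222, -0.001]
wrist_force: [-0.2, -0.8, -3.1]
width: 0.564
grip_force: 42.9
```

```bash
python3 - <<'E'
from h import *
from workcell import read_state
T=[]
for i in range(6):
    z=snap('side'); s=read_state(); T.append(s['tool_pos'])
T=np.array(T); print(T.mean(0).round(4),T.std(0).round(4),s['tcp_rot'],s['width'],s['wrist_force'])
t=T.mean(0); bz=t[2]-.077; W=cloud(z)
np.savez('s1.npz',**z)
u,v=map(int,np.round(proj(z,[t[0],t[1],bz+.025]))); print(u,v)
w=W[v-25:v+26,u-25:u+26]
print('held upper-face pts',encl(w[(w[...,2]>bz+.02)&(w[...,2]<bz+.03)]))
cv2.imwrite('pics/g2.png',cv2.resize(z['p'][v-60:v+60,u-70:u+70],None,fx=5,fy=5,interpolation=cv2.INTER_CUBIC)); print(u-70,v-60)
E
```

```text
[ 0.5497 -0.1231  0.1735] [0.0006 0.0011 0.0001] [-2.22416846e+00 -2.21832328e+00  1.07107045e-03] 0.5610086306290285 [ 0.33879785 -0.2325251  -2.59981604]
275 222
held upper-face pts (array([ 0.5495, -0.1281,  0.0386,  0.1193]), 200)
205 162
```

View pics/g2.png

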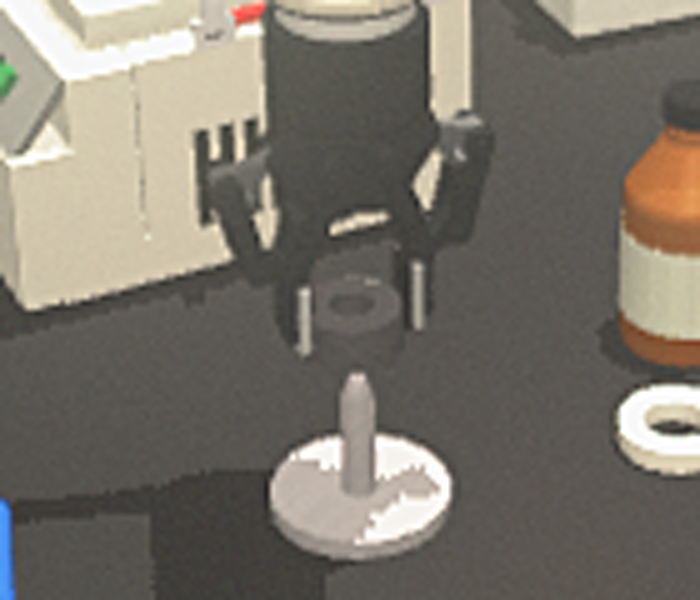

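The crop shows the bushing's hole centre at crop (351,302), directly above the post, whose tip is at crop (358,376).

```bash
python3 - <<'E'
from h import *
z=np.load('s1.npz')
print('hole',ray2plane(z,[(205+351/5-.4,162+302/5-.4)],.1215).round(4))
print('tip',ray2plane(z,[(205+358/5-.4,162+376/5-.4)],.076).round(4))
print('foot c',ray2plane(z,[(205+361/5-.4,162+490/5-.4)],.010).round(4))
# foot by whiteness contour
g=z['p'][162+420//5:162+570//5,205+255//5:205+465//5].min(-1); m=(g>95).astype(np.uint8)
c=np.vstack(cv2.findContours(m,0,1)[0])[:,0]; h=cv2.convexHull(c)[:,0]
P=ray2plane(z,h+[205+51,162+84],.010); print(circ(P,.045))
for zz in(.01,.076,.1215): print(proj(z,[.5495,-.1225,zz]))
E
```

```text
hole [[ 0.5491 -0.1239  0.1215]]
tip [[ 0.5528 -0.1201  0.076 ]]
foot c [[ 0.5516 -0.1229  0.01  ]]
(array([ 0.5492, -0.1292]), np.float64(0.0062))
(np.float64(275.96367292419995), np.float64(259.7010140717408))
(np.float64(275.2663000182993), np.float64(237.61698803167374))
(np.float64(274.7631526075367), np.float64(221.68358937615167))
```

>>> jog_arm(
  increments=[
    [[0.04, 0.06, 0.1, 0, 0, 0, -0.5], [0, 0, 0.25, 0, 0, 0, -0.5], [0, 0, 0.25, 0, 0, 0, -0.5], [0, 0, 0.25, 0, 0, 0, -0.5], [0, 0, 0.2, 0, 0, 0, -0.5]],
  ],
)

```text
time: 4.25
tool_pos: [0.5507, -0.1221, 0.1406]
tcp_rot: [-2.222, -2.218, 0.002]
wrist_force: [-0.3, -1.2, -3.5]
width: 0.561
grip_force: 42.9
```

```bash
python3 - <<'E'
from h import *
from workcell import read_state
T=[];F=[];M=[]
for i in range(4):
    z=snap('side'); s=read_state(); T.append(s['tool_pos']);F.append(s['wrist_force']);M.append(s['torque'])
print(np.mean(T,0).round(4),np.mean(F,0).round(2),np.mean(M,0).round(3))
cv2.imwrite('pics/g3.png',cv2.resize(z['p'][180:300,205:345],None,fx=5,fy=5,interpolation=cv2.INTER_CUBIC))
E
```

```text
[ 0.5505 -0.1219  0.1405] [-0.01 -0.08 -3.42] [-0.029  0.008 -0.004]
```

View pics/g3.png

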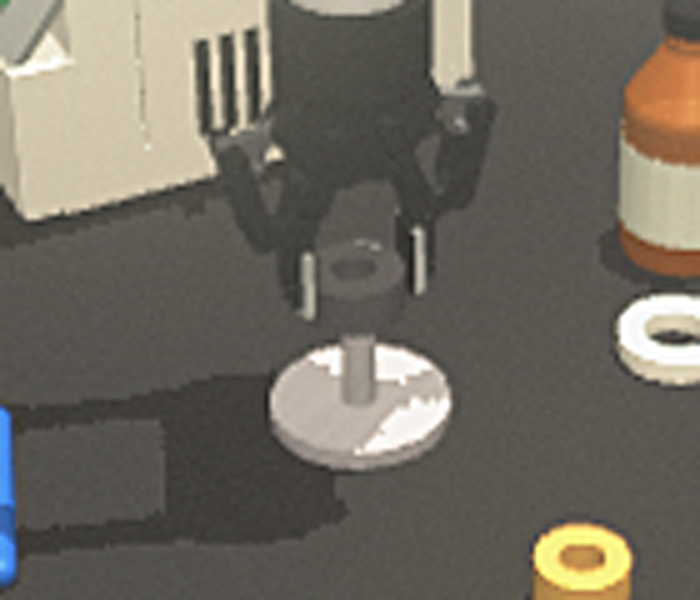

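The bushing is over the tip with no side force, so I keep lowering.

>>> jog_arm(
  increments=[
    [[0, 0, 0.25, 0, 0, 0, -0.5], [0, 0, 0.3, 0, 0, 0, -0.5], [0, 0, 0.3, 0, 0, 0, -0.5], [0, 0, 0.3, 0, 0, 0, -0.5], [0, 0, 0.25, 0, 0, 0, -0.5]],
  ],
)

```text
time: 4.87
tool_pos: [0.551, -0.1218, 0.0987]
tcp_rot: [-2.223, -2.219, 0.001]
wrist_force: [-0.7, -0.3, -3.1]
width: 0.564
grip_force: 42.9
```

>>> jog_arm(
  increments=[
    [[0, 0, 0.15, 0, 0, 0, -0.5], [0, 0, 0.12, 0, 0, 0, -0.5], [0, 0, 0.06, 0, 0, 0, -0.5], [0, 0, 0.02, 0, 0, 0, -0.5], [0, 0, 0, 0, 0, 0, -0.5]],
  ],
)

```text
time: 5.28
tool_pos: [0.5517, -0.1221, 0.0898]
tcp_rot: [2.223, 2.219, 0.0]
wrist_force: [0.2, -1.0, -3.2]
width: 0.561
grip_force: 42.9
```

>>> jog_arm(
  increments=[
    [[0, 0, 0.03, 0, 0, 0, -0.5], [0, 0, 0.03, 0, 0, 0, -0.5], [0, 0, 0.02, 0, 0, 0, -0.5], [0, 0, 0, 0, 0, 0, -0.5], [0, 0, 0, 0, 0, 0, -0.5]],
  ],
)

```text
time: 5.7
tool_pos: [0.5521, -0.1222, 0.0891]
tcp_rot: [2.223, 2.219, 0.001]
wrist_force: [-2.6, 1.1, 6.0]
width: 0.558
grip_force: 43.7
```

>>> jog_arm(
  increments=[
    [[0, 0, 0, 0, 0, 0, 0.3], [0, 0, 0, 0, 0, 0, 0.6], [0, 0, 0, 0, 0, 0, 0.6], [0, 0, 0, 0, 0, 0, 0.6], [0, 0, -0.1, 0, 0, 0, 0.6]],
  ],
)

```text
time: 6.12
tool_pos: [0.5512, -0.1219, 0.0898]
tcp_rot: [-2.223, -2.219, 0.001]
wrist_force: [-0.7, 0.4, 0.0]
width: 0.8
grip_force: 0.0
```

>>> jog_arm(
  increments=[
    [[0, 0, -0.3, 0, 0, 0, 1], [0, 0, -0.6, 0, 0, 0, 1], [0, 0, -0.8, 0, 0, 0, 1], [-0.8, 0.2, -0.8, 0, 0, 0, 1], [-1, 0.2, -0.2, 0, 0, 0, 1]],
  ],
)

```text
time: 6.53
tool_pos: [0.5657, -0.1757, 0.1764]
tcp_rot: [2.216, 2.219, 0.005]
wrist_force: [1.3, -0.4, 0.5]
width: 1.0
grip_force: 0.0
```

```bash
python3 - <<'E'
from h import *
from workcell import read_state
z=snap('side'); z2=snap('top'); s=read_state(); print(s['tool_pos'],s['time'])
np.savez('s2.npz',**z);np.savez('t2.npz',**z2)
for n,q,a in (('side',z,(276,250)),('top',z2,(265,221))):
    W=cloud(q); w=box(q,W,*a,22,.027,.045); print(n,'steel top z',encl(w), np.histogram(w[:,2],bins=6))
W=cloud(z2); print('brass',disc(z2,W,323,203,14,.02,.03,.025,.022)); print('brass s',disc(z,cloud(z),321,295,14,.02,.03,.025,.022))
a=z['p'][180:300,205:345]
cv2.imwrite('pics/g4.png',cv2.resize(a,None,fx=5,fy=5,interpolation=cv2.INTER_CUBIC))
E
```

```text
[ 0.56650193 -0.17986732  0.17566505] 6.6333
side steel top z (array([ 0.5521, -0.1207,  0.0264,  0.0342]), 194) (array([16, 42, 95, 28,  7,  6]), array([0.02719834, 0.03014428, 0.03309022, 0.03603617, 0.03898211,
       0.04192806, 0.044874  ]))
top steel top z (array([ 0.5591, -0.1249,  0.0189,  0.0334]), 59) (array([11, 24, 10,  9,  4,  1]), array([0.02854931, 0.03124987, 0.03395043, 0.03665099, 0.03935155,
       0.04205211, 0.04475267]))
brass (array([ 0.5911, -0.2902]), np.float64(0.0023))
brass s (array([ 0.5919, -0.2939]), np.float64(0.0012))
```

View pics/g4.png

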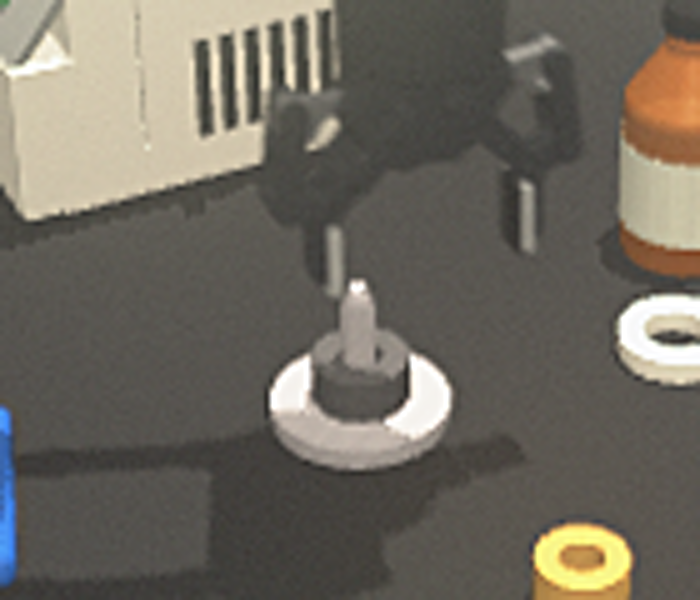

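The steel bushing is home: its top is at z≈0.034, and the crop shows it seated on the foot at (360,370). Now the brass one.

>>> jog_arm(
  increments=[
    [[-0.8, 0.17, 0, 0, 0, 0, 1], [-0.8, 0.17, 0, 0, 0, 0, 1], [-0.8, 0.17, 0.2, 0, 0, 0, 1], [-0.8, 0.17, 0.4, 0, 0, 0, 1], [-0.53, 0.15, 0.4, 0, 0, 0, 1]],
  ],
)

```text
time: 7.05
tool_pos: [0.5887, -0.2897, 0.1418]
tcp_rot: [2.223, 2.218, 0.0]
wrist_force: [0.4, 0.2, 0.2]
width: 0.998
grip_force: 0.0
```

>>> jog_arm(
  increments=[
    [[0, 0, 0.5, 0, 0, 0, 1], [0, 0, 0.5, 0, 0, 0, 1], [0, 0, 0.3, 0, 0, 0, 1], [0, 0, 0, 0, 0, 0, 1], [0, 0, 0, 0, 0, 0, 1]],
  ],
)

```text
time: 7.47
tool_pos: [0.5876, -0.2872, 0.1016]
tcp_rot: [-2.222, -2.218, 0.001]
wrist_force: [-0.3, 0.3, -0.0]
width: 0.998
grip_force: 0.0
```

```bash
python3 - <<'E'
from h import *
from workcell import read_state
T=[]
for i in range(5): z=snap('side'); T.append(read_state()['tool_pos'])
print(np.mean(T,0).round(4))
E
```

```text
[ 0.5888 -0.2879  0.1034]
```

>>> jog_arm(
  increments=[
    [[-0.13, 0.1, 0.3, 0, 0, 0, 1], [0, 0, 0.3, 0, 0, 0, 1], [0, 0, 0.21, 0, 0, 0, 1], [0, 0, 0, 0, 0, 0, 0.3], [0, 0, 0, 0, 0, 0, -0.1]],
  ],
)

```text
time: 8.13
tool_pos: [0.5902, -0.2915, 0.0764]
tcp_rot: [-2.222, -2.218, 0.001]
wrist_force: [0.1, -0.2, -0.4]
width: 0.75
grip_force: 0.0
```

>>> jog_arm(
  increments=[
    [[0, 0, 0, 0, 0, 0, -0.5], [0, 0, 0, 0, 0, 0, -0.7], [0, 0, 0, 0, 0, 0, -0.7], [0, 0, 0, 0, 0, 0, -0.7], [0, 0, 0, 0, 0, 0, -0.7]],
  ],
)

```text
time: 8.55
tool_pos: [0.5915, -0.2921, 0.0785]
tcp_rot: [2.222, 2.219, 0.001]
wrist_force: [1.1, 0.2, 0.7]
width: 0.496
grip_force: 41.1
```

```bash
python3 - <<'E'
from h import *
from workcell import read_state
T=[]
for i in range(5): z=snap('side'); T.append(read_state()['tool_pos'])
s=read_state();print(np.mean(T,0).round(4),s['width'],s['grip_force'])
E
```

```text
[ 0.5915 -0.2921  0.0784] 0.49627956422429736 41.12839803099632
```

>>> jog_arm(
  increments=[
    [[0, 0, -0.5, 0, 0, 0, -0.7], [0, 0, -0.7, 0, 0, 0, -0.7], [0.3, -0.08, -0.8, 0, 0, 0, -0.7], [0.6, -0.15, -0.8, 0, 0, 0, -0.7], [0.8, -0.2, -0.5, 0, 0, 0, -0.7]],
  ],
)

```text
time: 9.22
tool_pos: [0.579, -0.242, 0.1801]
tcp_rot: [2.223, 2.216, 0.001]
wrist_force: [1.4, -0.0, -2.4]
width: 0.498
grip_force: 41.5
```

>>> jog_arm(
  increments=[
    [[0.8, -0.2, 0, 0, 0, 0, -0.7], [0.8, -0.2, 0, 0, 0, 0, -0.7], [0.8, -0.2, 0, 0, 0, 0, -0.7], [0.8, -0.2, 0, 0, 0, 0, -0.7], [0.6, -0.1, 0, 0, 0, 0, -0.7]],
  ],
)

```text
time: 9.63
tool_pos: [0.5497, -0.1248, 0.177]
tcp_rot: [-2.221, -2.218, 0.002]
wrist_force: [-0.4, -0.8, -3.1]
width: 0.49
grip_force: 41.4
```

>>> jog_arm(
  increments=[
    [[0.16, 0, 0, 0, 0, 0, -0.7], [0, 0, 0, 0, 0, 0, -0.7], [0, 0, 0, 0, 0, 0, -0.7], [0, 0, 0, 0, 0, 0, -0.7], [0, 0, 0, 0, 0, 0, -0.7]],
  ],
)

```text
time: 10.05
tool_pos: [0.5518, -0.1231, 0.1771]
tcp_rot: [2.224, 2.218, -0.0]
wrist_force: [-0.1, 0.6, -2.0]
width: 0.497
grip_force: 41.4
```

```bash
python3 - <<'E'
from h import *
from workcell import read_state
T=[]
for i in range(5): z=snap('side'); T.append(read_state()['tool_pos'])
s=read_state();print(np.mean(T,0).round(4),s['width'],s['wrist_force'])
t=np.mean(T,0); np.savez('s3.npz',**z)
hsv=cv2.cvtColor(z['p'],cv2.COLOR_BGR2HSV)
m=cv2.inRange(hsv[190:260,240:320],(15,110,60),(35,255,255)); v,u=np.nonzero(m); print('brass px',len(u),u.min()+240,u.max()+240,v.min()+190,v.max()+190)
print('proj top/bottom', proj(z,[.5515,-.1222,t[2]-.0785+.025]),proj(z,[.5515,-.1222,t[2]-.0785]))
cv2.imwrite('pics/g5.png',cv2.resize(z['p'][170:290,205:345],None,fx=5,fy=5,interpolation=cv2.INTER_CUBIC))
E
```

```text
[ 0.5516 -0.1228  0.1769] 0.4989697144039048 [-0.16501999 -0.18249571 -2.33712002]
brass px 259 269 285 216 233
proj top/bottom (np.float64(275.4843177468503), np.float64(220.75805256303323)) (np.float64(275.7556935871681), np.float64(229.59735395438153))
```

View pics/g5.png

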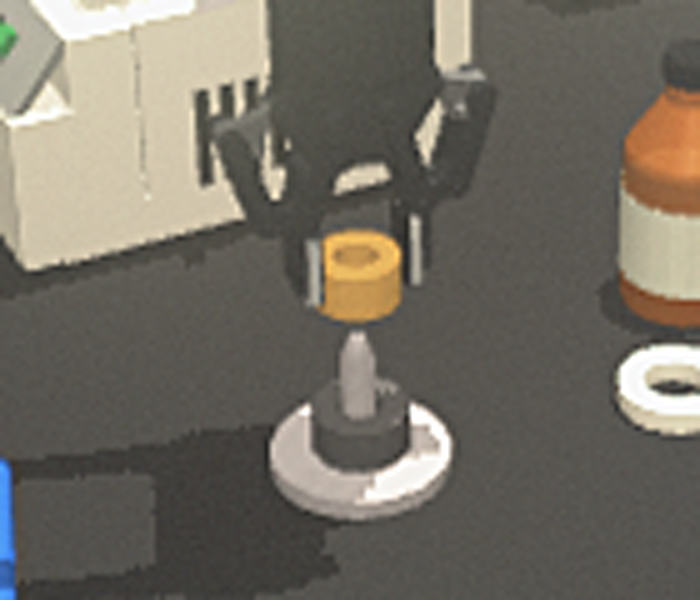

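The brass bushing's bore at crop (357,255) is in line with the post tip at crop (358,335), so I lower it.

>>> jog_arm(
  increments=[
    [[0, 0, 0.2, 0, 0, 0, -0.7], [0, 0, 0.25, 0, 0, 0, -0.7], [0, 0, 0.25, 0, 0, 0, -0.7], [0, 0, 0.25, 0, 0, 0, -0.7], [0, 0, 0.2, 0, 0, 0, -0.7]],
  ],
)

```text
time: 10.72
tool_pos: [0.5508, -0.1218, 0.1409]
tcp_rot: [-2.222, -2.219, 0.001]
wrist_force: [0.3, -0.4, -2.2]
width: 0.496
grip_force: 41.4
```

>>> jog_arm(
  increments=[
    [[0, 0, 0.2, 0, 0, 0, -0.7], [0, 0, 0.25, 0, 0, 0, -0.7], [0, 0, 0.2, 0, 0, 0, -0.7], [0, 0, 0.15, 0, 0, 0, -0.7], [0, 0, 0.05, 0, 0, 0, -0.7]],
  ],
)

```text
time: 11.13
tool_pos: [0.551, -0.1219, 0.1158]
tcp_rot: [-2.222, -2.219, 0.001]
wrist_force: [-0.1, 1.0, -3.0]
width: 0.498
grip_force: 41.4
```

>>> jog_arm(
  increments=[
    [[0, 0, 0.03, 0, 0, 0, -0.7], [0, 0, 0.03, 0, 0, 0, -0.7], [0, 0, 0.03, 0, 0, 0, -0.7], [0, 0, 0, 0, 0, 0, -0.7], [0, 0, 0, 0, 0, 0, -0.7]],
  ],
)

```text
time: 11.55
tool_pos: [0.5517, -0.1221, 0.1146]
tcp_rot: [2.223, 2.219, 0.0]
wrist_force: [-0.4, -0.2, -2.7]
width: 0.502
grip_force: 41.4
```

>>> jog_arm(
  increments=[
    [[0, 0, 0.02, 0, 0, 0, -0.7], [0, 0, 0.02, 0, 0, 0, -0.7], [0, 0, 0.02, 0, 0, 0, -0.7], [0, 0, 0, 0, 0, 0, -0.7], [0, 0, 0, 0, 0, 0, -0.7]],
  ],
)

```text
time: 11.97
tool_pos: [0.5518, -0.1221, 0.1134]
tcp_rot: [2.223, 2.219, 0.0]
wrist_force: [-3.0, 0.9, 6.3]
width: 0.498
grip_force: 42.1
```

>>> jog_arm(
  increments=[
    [[0, 0, 0, 0, 0, 0, 0.2], [0, 0, 0, 0, 0, 0, 0.5], [0, 0, 0, 0, 0, 0, 0.5], [0, 0, 0, 0, 0, 0, 0.5], [0, 0, 0, 0, 0, 0, 0.5]],
  ],
)

```text
time: 12.38
tool_pos: [0.5516, -0.122, 0.1123]
tcp_rot: [-2.223, -2.22, -0.0]
wrist_force: [0.4, -0.5, 0.2]
width: 0.752
grip_force: 0.0
```

>>> jog_arm(
  increments=[
    [[0, 0, -0.3, 0, 0, 0, 0.5], [0, 0, -0.8, 0, 0, 0, 0.5], [0, 0, -1, 0, 0, 0, 0.5], [0, 0, -1, 0, 0, 0, 0.5], [0, 0, -1, 0, 0, 0, 0.5]],
  ],
)

```text
time: 12.8
tool_pos: [0.5513, -0.122, 0.2372]
tcp_rot: [-2.223, -2.219, 0.0]
wrist_force: [-0.7, 0.4, 0.2]
width: 0.75
grip_force: 0.0
```

>>> jog_arm(
  increments=[
    [[0, 0, -1, 0, 0, 0, 0.3], [0, 0, -1, 0, 0, 0, 0.3], [0, 0, -0.6, 0, 0, 0, 0.3], [0, 0, 0, 0, 0, 0, 0.3], [0, 0, 0, 0, 0, 0, 0.3]],
  ],
)

```text
time: 13.22
tool_pos: [0.5522, -0.1222, 0.3156]
tcp_rot: [2.221, 2.217, 0.003]
wrist_force: [-0.3, 0.3, -1.5]
width: 0.648
grip_force: 0.0
```

```bash
python3 - <<'E'
from h import *
from workcell import read_state
z=snap('side'); z2=snap('top'); s=read_state(); print(s['tool_pos'],s['time'],s['tcp_rot'],s['width'])
for n,q,a in (('side',z,(276,243)),('top',z2,(265,221))):
    hsv=cv2.cvtColor(q['p'],cv2.COLOR_BGR2HSV); u,v=a; S=(slice(v-30,v+31),slice(u-22,u+23))
    m=cv2.inRange(hsv[S],(15,110,60),(35,255,255))>0; w=cloud(q)[S][m]; print(n,len(w),np.nanpercentile(w,[5,50,95],axis=0).round(4).tolist())
from scipy.spatial.transform import Rotation as Ro
R1=Ro.from_euler('z',.0818)*Ro.from_rotvec([2.2214,2.2214,0])
for r in plan(s['tool_pos'],s['tcp_rot'],[.4975,.2315,.315],R1.as_rotvec(),15)[::7]: print(r)
cv2.imwrite('pics/g6.png',cv2.resize(z['p'][170:290,205:345],None,fx=4,fy=4,interpolation=cv2.INTER_CUBIC))
E
```

```text
[ 0.55081836 -0.12184341  0.31233776] 13.3167 [-2.22214130e+00 -2.21841261e+00  1.48321718e-03] 0.6529923388891403
side 242 [[0.5316, -0.1429, 0.0358], [0.5478, -0.1341, 0.0546], [0.5708, -0.1028, 0.0611]]
top 56 [[0.4834, -0.1242, 0.0413], [0.5376, -0.1082, 0.0596], [0.5567, -0.1018, 0.3439]]
[0.79, -0.12, -0.01, -0.0, -0.0, -0.05]
[0.79, -0.09, -0.01, -0.0, -0.0, -0.05]
[0.79, -0.06, -0.01, -0.0, -0.0, -0.05]
```

View pics/g6.png

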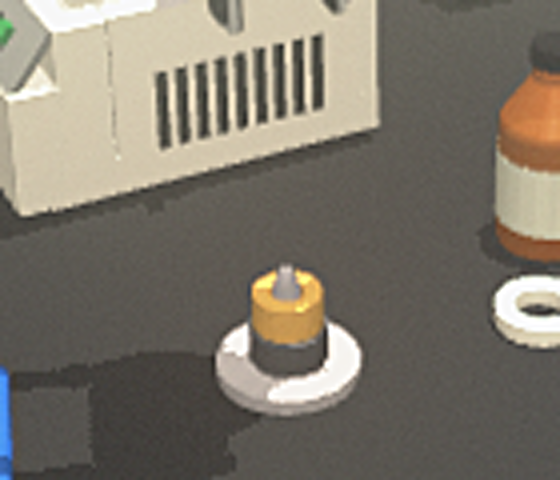

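Both bushings are home: the crop shows brass at (287,310) above steel at (287,350). Now I go round to the lid handle, staying in front of the quadrant.

>>> jog_arm(
  increments=[
    [[0.8, -0.58, -0.2, 0, 0, -0.16, 0.3], [0.8, -0.58, 0, 0, 0, -0.16, 0.3], [0.8, -0.58, 0, 0, 0, -0.16, 0.3], [0.8, -0.58, 0, 0, 0, -0.16, 0.3], [0.8, -0.58, 0, 0, 0, -0.16, 0.3]],
  ],
  force=60,
)

```text
time: 13.73
tool_pos: [0.4588, -0.004, 0.317]
tcp_rot: [-2.126, -2.308, 0.004]
wrist_force: [-0.8, 0.3, 0.1]
width: 0.65
grip_force: 0.0
```

>>> jog_arm(
  increments=[
    [[0.8, 0, 0, 0, 0, 0, 0], [0.8, 0, 0, 0, 0, 0, 0], [0.8, 0, 0, 0, 0, 0, 0], [0.8, 0, 0, 0, 0, 0, 0], [0.8, 0, 0, 0, 0, 0, 0]],
  ],
)

```text
time: 14.15
tool_pos: [0.4495, 0.1156, 0.3172]
tcp_rot: [-2.127, -2.309, 0.005]
wrist_force: [0.6, 0.4, -0.3]
width: 0.498
grip_force: 0.0
```

>>> jog_arm(
  increments=[
    [[0.8, 0.2, 0, 0, 0, 0, 0], [0.8, 0.3, 0, 0, 0, 0, 0], [0.8, 0.3, 0, 0, 0, 0, 0], [0.8, 0.3, 0, 0, 0, 0, 0], [0.4, 0.2, 0, 0, 0, 0, 0]],
  ],
)

```text
time: 14.57
tool_pos: [0.4803, 0.2275, 0.3172]
tcp_rot: [-2.125, -2.311, 0.004]
wrist_force: [-0.6, 0.2, 0.7]
width: 0.495
grip_force: 0.0
```

```bash
python3 - <<'E'
from h import *
from workcell import read_state
from scipy.spatial.transform import Rotation as Ro
T=[]
for i in range(5): z=snap('side'); s=read_state(); T.append(s['tool_pos'])
t=np.mean(T,0); print(t.round(4),s['tcp_rot'],s['width'],s['wrist_force'],s['q'].round(2) if hasattr(s['q'],'round') else s['q'])
R1=Ro.from_euler('z',.0818)*Ro.from_rotvec([2.2214,2.2214,0])
print(plan(t,s['tcp_rot'],[.4975,.2315,.271],R1.as_rotvec(),1))
E
```

```text
[0.4806 0.2261 0.3178] [-2.12820423 -2.31019314  0.00405874] 0.5027574409839148 [-0.16766966  0.42403764  0.53892136] [ 0.39 -0.02  1.89 -0.    1.27  0.31]
[[0.14, 0.58, 1.56, -0.02, 0.01, 0.0]]
```

>>> jog_arm(
  increments=[
    [[0.14, 0.58, 0, 0, 0, 0, 0], [0, 0, 0.4, 0, 0, 0, 0], [0, 0, 0.5, 0, 0, 0, 0], [0, 0, 0.4, 0, 0, 0, 0], [0, 0, 0.26, 0, 0, 0, 0]],
  ],
)

```text
time: 15.23
tool_pos: [0.4966, 0.2298, 0.2702]
tcp_rot: [-2.129, -2.309, 0.005]
wrist_force: [0.3, -1.0, -0.3]
width: 0.502
grip_force: 0.0
```

>>> jog_arm(
  increments=[
    [[0, 0, 0, 0, 0, 0, -0.3], [0, 0, 0, 0, 0, 0, -0.6], [0, 0, 0, 0, 0, 0, -1], [0, 0, 0, 0, 0, 0, -1], [0, 0, 0, 0, 0, 0, -1]],
  ],
)

```text
time: 15.65
tool_pos: [0.5002, 0.2308, 0.2732]
tcp_rot: [2.125, 2.307, 0.007]
wrist_force: [8.4, -0.1, -7.0]
width: 0.119
grip_force: 58.4
```

>>> jog_arm(
  increments=[
    [[0, 0, 0, 0, 0, 0, -1], [0, 0, 0, 0, 0, 0, -1], [0, 0, 0, 0, 0, 0, -1], [0, 0, 0, 0, 0, 0, -1], [0, 0, 0, 0, 0, 0, -1]],
  ],
)

```text
time: 16.07
tool_pos: [0.5003, 0.2309, 0.2732]
tcp_rot: [2.125, 2.307, 0.007]
wrist_force: [9.1, -0.6, -7.4]
width: 0.112
grip_force: 58.4
```

```bash
cat >> h.py <<'E'
# lid lift: rows that turn the tool with the lid about the hinge (a0->a1 in n rows); pivot offset from tool
def lidrows(tcp,rot,hinge,yaw,da,n):
    from scipy.spatial.transform import Rotation as Ro
    ax=np.array([-np.sin(yaw),np.cos(yaw),0]); p=np.array(tcp); R=Ro.from_rotvec(rot); d=Ro.from_rotvec(ax*da/n); rows=[]
    for i in range(n):
        q=hinge+d.apply(p-hinge); R2=d*R
        rows.append(np.r_[R.inv().apply(q-p)/.03,(R.inv()*R2).as_rotvec()/np.deg2rad(6)].round(3).tolist()); p,R=q,R2
    return rows,p,R.as_rotvec()
E
python3 - <<'E'
from h import *
from workcell import read_state
T=[]
for i in range(5): z=snap('side'); s=read_state(); T.append(s['tool_pos'])
t=np.mean(T,0); print(t.round(4),s['tcp_rot'],s['width'],s['grip_force'],s['wrist_force'])
y=.0818; H=np.array([.4972,.2315,.156])+.175*np.array([np.cos(y),np.sin(y),0]); print(H)
r,p,R=lidrows(t,s['tcp_rot'],H,y,.54,10); print(p,R); [print(x) for x in r]
E
```

```text
[0.5002 0.2309 0.2732] [2.12526522 2.30748711 0.00668842] 0.11475597878745446 58.36685657501221 [ 8.97505612 -0.46139548 -6.97659333]
[0.67161484 0.24579904 0.156     ]
[0.58469047 0.23779596 0.34495022] [-1.84787704 -2.00655235  0.54882435]
[-0.0, 0.221, -0.302, 0.516, 0.0, -0.0]
[-0.0, 0.221, -0.302, 0.516, 0.0, -0.0]
[-0.0, 0.221, -0.302, 0.516, 0.0, -0.0]
[-0.0, 0.221, -0.302, 0.516, 0.0, -0.0]
[-0.0, 0.221, -0.302, 0.516, 0.0, -0.0]
[-0.0, 0.221, -0.302, 0.516, 0.0, -0.0]
[-0.0, 0.221, -0.302, 0.516, 0.0, -0.0]
[-0.0, 0.221, -0.302, 0.516, 0.0, -0.0]
[-0.0, 0.221, -0.302, 0.516, 0.0, -0.0]
[-0.0, 0.221, -0.302, 0.516, 0.0, -0.0]
```

>>> jog_arm(
  increments=[
    [[0, 0.3, -0.3, 0.5, 0, 0, -1], [0, 0.22, -0.3, 0.5, 0, 0, -1], [0, 0.22, -0.3, 0.5, 0, 0, -1], [0, 0.22, -0.3, 0.5, 0, 0, -1], [0, 0.22, -0.3, 0.5, 0, 0, -1]],
  ],
)

```text
time: 16.73
tool_pos: [0.5369, 0.2339, 0.314]
tcp_rot: [-1.996, -2.168, 0.292]
wrist_force: [-4.3, -1.4, -3.2]
width: 0.114
grip_force: 60.3
```

```bash
cat >> h.py <<'E'
def lidmeas():
    from workcell import read_state
    T=[]
    for i in range(3): z=snap('side'); s=read_state(); T.append(s['tool_pos'])
    t=np.mean(T,0); print(t.round(4),s['tcp_rot'],s['width'],s['grip_force'],s['wrist_force'],s['time'])
    from scipy.spatial.transform import Rotation as Ro
    a=Ro.from_rotvec(s['tcp_rot']).as_matrix()[:,2]; print('tool tilt',np.arctan2(-a[0]*np.cos(.0818)-a[1]*np.sin(.0818),-a[2]).round(3))
    y=.0818; ex=np.array([np.cos(y),np.sin(y),0]); H=np.array([.5002,.2309,.156])+.175*ex
    g=t+.054*a-H; print('angle from grasp',(np.arctan2(g[2],-g@ex)-np.arctan2(.061,.175)).round(3))
    for n,q,R in (('side',z,(slice(110,190),slice(230,300))),('top',snap('top'),(slice(170,240),slice(140,200)))):
        hsv=cv2.cvtColor(q['p'],cv2.COLOR_BGR2HSV); W=cloud(q)
        for nm,ms in (('red',[((0,150,90),(5,255,255)),((174,150,90),(180,255,255))]),('orange',[((6,150,90),(18,255,255))])):
            m=sum(cv2.inRange(hsv[R],*k) for k in ms)>0; w=W[R][m]; vv,uu=np.nonzero(m)
            w=w[w[:,2]>.14]
            if len(w):
                d=w-H; ang=np.arctan2(d[:,2],-d@ex); r=np.hypot(d[:,2],d@ex)
                print(n,nm,len(w),(uu.mean()+R[1].start).round(1),(vv.mean()+R[0].start).round(1),'xyz',np.median(w,0).round(3),'ang',np.percentile(ang,[10,50,90]).round(3),'r',np.percentile(r,[10,50,90]).round(3))
    return z
E
python3 - <<'E'
from h import *
lidmeas()
E
```

```text
[0.5374 0.2339 0.3145] [-1.99687187 -2.16724184  0.2928819 ] 0.11268173031949724 60.90903639793396 [-6.08081671 -1.5891601  -1.87284061] 16.8833
tool tilt 0.268
angle from grasp 0.275
side red 16 256.3 155.1 xyz [0.591 0.124 0.183] ang [0.268 0.288 0.302] r [0.088 0.098 0.108]
side orange 27 251.0 145.3 xyz [0.568 0.1   0.225] ang [0.516 0.538 0.557] r [0.123 0.137 0.143]
top red 18 166.8 200.8 xyz [0.587 0.129 0.183] ang [0.244 0.272 0.292] r [0.09  0.1   0.118]
top orange 48 172.1 204.2 xyz [0.566 0.109 0.227] ang [0.269 0.532 0.551] r [0.111 0.14  0.145]
```

>>> jog_arm(
  increments=[
    [[0, 0.18, -0.28, 0.48, 0, 0, -1], [0, 0.2, -0.28, 0.48, 0, 0, -1], [0, 0.2, -0.28, 0.48, 0, 0, -1], [0, 0.2, -0.28, 0.46, 0, 0, -1], [0, 0.2, -0.28, 0.46, 0, 0, -1]],
  ],
)

```text
time: 17.35
tool_pos: [0.5792, 0.2374, 0.3427]
tcp_rot: [-1.86, -2.019, 0.532]
wrist_force: [-5.8, -2.4, -2.8]
width: 0.112
grip_force: 61.3
```

```bash
python3 - <<'E'
from h import *
z=lidmeas()
cv2.imwrite('pics/g7.png',cv2.resize(z['p'][90:210,190:330],None,fx=5,fy=5,interpolation=cv2.INTER_CUBIC))
E
```

```text
[0.5795 0.2374 0.3427] [-1.85948481 -2.01868486  0.53271534] 0.1177769511819458 61.71093821525574 [-6.20883431 -3.29943419 -0.35268597] 17.5
tool tilt 0.515
angle from grasp 0.517
side red 12 259.9 147.3 xyz [0.602 0.124 0.204] ang [0.519 0.531 0.545] r [0.087 0.096 0.103]
side orange 31 250.8 145.4 xyz [0.568 0.105 0.225] ang [0.513 0.535 0.557] r [0.122 0.136 0.143]
top red 35 165.4 196.0 xyz [0.591 0.129 0.208] ang [0.491 0.515 0.534] r [0.091 0.107 0.119]
top orange 36 173.3 204.2 xyz [0.564 0.107 0.227] ang [0.501 0.533 0.557] r [0.133 0.141 0.145]
```

View pics/g7.png

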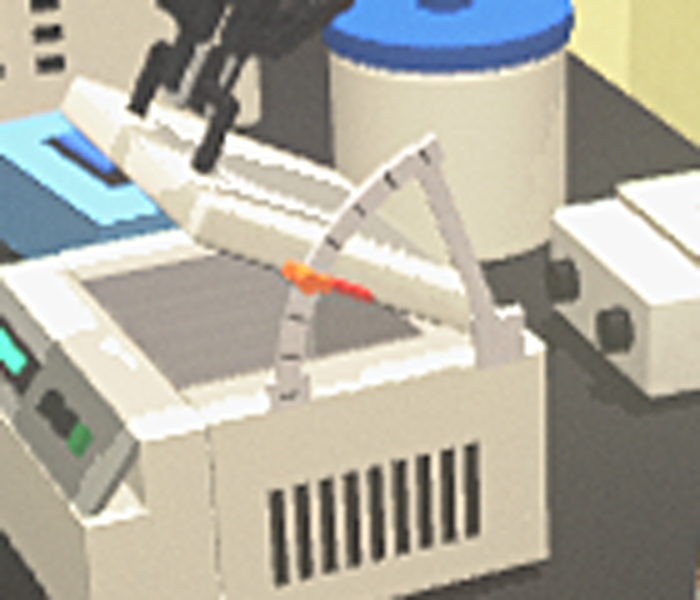

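The red pointer at crop (350,290) runs straight into the orange clip at crop (305,278), and the measured difference is about 0.01–0.02 rad. I hold here for one call, then hand in.

>>> jog_arm(
  increments=[
    [[0, 0, 0, 0, 0, 0, -1], [0, 0, 0, 0, 0, 0, -1], [0, 0, 0, 0, 0, 0, -1], [0, 0, 0, 0, 0, 0, -1], [0, 0, 0, 0, 0, 0, -1]],
  ],
)

```text
time: 17.97
tool_pos: [0.5787, 0.2374, 0.3424]
tcp_rot: [-1.861, -2.021, 0.53]
wrist_force: [-4.5, -2.1, -3.1]
width: 0.114
grip_force: 61.6
```

```bash
python3 -c "
from workcell import bot; print(bot.finish_job())"
```

```text
the job is handed in; nothing more can be done
None
```

Job handed in at about 18 s (no verdict came back): both bushings are home on the spindle, steel below brass, and the gripper is holding the lid with its pointer within about 0.02 rad of the index clip.

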